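# Draw out the vial tray

## Robot

A 6-joint arm with a two-finger parallel gripper is mounted at the origin on a cart in front of the work surface, level with it; the furniture and walls round the work are solid. World frame = base frame: x ahead of the robot, y to its left, z up, the work surface at z = 0. Lengths are in m, angles in rad, forces in N, time in s.
With the tool pointing down it reaches from about 0.25 to 0.725 m from the base axis. Payload 4 kg.
Tool frame: the origin (TCP) lies at the very end of the fingers, on their centre line; the grasp point (between the pads) lies 19 mm behind it; z points along the fingers, y is the line along which they close (so a half turn about z gives the same grasp; the last joint's range is limited). The gripper opens to 85 mm and grips with 20 to 120 N. Pads are 22 mm wide; open, the fingers measure 114 mm over their backs; the gripper's body (76 mm by 85 mm) begins 54 mm behind the grasp point. The pads swing forward as they close: fully open they stand 13 mm farther back than shut.
Start: joints at [-1.311, 0.241, 0.005, 1.335, 0, 1.571], TCP at [0.128, -0.483, 0.231] pointing down, gripper open.
Joint ranges: [-2.72, 2.72], [-1.05, 1.87], [-1.09, 1.28], [-1.99, 2.15], [-1.42, 1.44], [-3.14, 3.14]. Speed limits (rad/s): [2.79, 2.79, 3.14, 3.14, 3.14, 3.14].

## Interface

Orientations are given as a unit quaternion [x, y, z, w].
In Python, from workcell import bot, vision, workorder, boxes_of gives the robot as it stands.
- The arm moves only by the tool send_rows, never from a script. Its argument "motion" is text: rows parted by semicolons, each of 5 numbers parted by spaces: the closure, from -1 (fully open) to 1 (shut), so that 0 is half open, then the shift along the tool's x, y, z in cm, then the turn about the tool's z in rad. In form: claw x y z twist; .... A call has 1 to 5 rows; each row is the pose to reach, as a shift and turn from the pose commanded when the call began, along the tool's axes at that moment; what a row does not reach only later rows make up. A row lasts 1/10 s, in which the tool goes at most 50 mm and 8.59 degrees, less where a joint would pass 70% of its speed; a pose out of reach is approached as far as the arm can. A call with a gripper value outside its range is refused whole. The fingers move at their own pace and stop on an object; the grip force is fixed at half the most. Time passes only in rows, so rows that repeat a pose let the fingers close. It gives the time, the measured TCP pose, the force, the opening and the grip force at its end, in the units of the state.
- bot.get_obs(): the state, without advancing time (a new reading comes with each control period).
- vision.camera(name): name is "scene" or "side" or "wrist"; returns the picture (400x640x3 uint8, red, green, blue); there is no depth.
- vision.camera_model(name): a dict with "fov_y" (degrees; the focal length in pixels is half the picture's height over the tangent of half this angle, whatever the lens; pixels are square), "cx", "cy" (the principal point, pixels), "k1" (the pictures are not rectified: a ray, as slopes to the right and down, at radius r is drawn at 1 + k1 r^2 times it, then the intrinsics apply), "world_from_camera" (4x4, takes a point from camera to world coordinates); the wrist camera has in their place "hand_eye" (4x4, takes a point from camera to tool coordinates, whose origin is the TCP and whose axes are the flange's). Camera axes: x right, y down, z forward; pixel columns grow to the right and rows downward; lengths in m; the calibration is good to about 2 mm. A picture is of the moment at which its call begins: read the wrist's pose just before it. camera_model takes no time and is no camera call.
- workorder.job_done(): hands the job in; it is judged then, once.
Trained networks look in the newest picture that a camera, given by its name, has taken for a name from the list of things; names that differ only in an ending like _2 or _b are one class to them, and where a whole thing is asked for, a point or a joint stands for the part that bears it (a point fixed in the world has none). Each returns a list of dicts, best first, with "conf" (0 to 1); they miss things now and then, are a little off and sometimes report something else, mostly with a low value. They report only what shows in the picture. A call takes as long as a camera call. They do not tell look-alikes from the thing itself.
- boxes_of(camera, target): "rect" ([centre column, centre row, width, height] in pixels, round what is visible of it).
The state is a dict: "clock": time; "joint_pos": joint angles; "joint_vel": joint speeds; "tau": joint torques, N m; "eef_pos": TCP position; "tool_rot": TCP orientation; "ft_force": force on the tool from outside, world axes, zero at the start; "ft_torque": the same for the moment, N m; "grip_width": finger opening in m; "grasp_force": force on a finger pad.
Only numpy, scipy, OpenCV 4.12 (cv2) and the standard library are available. Lean on these libraries where they do the work, as an engineer would, in place of code of your own. Each camera call takes 0.05 s, during which the arm holds its last target. There are 200 camera calls.

## Task

Two sliding sample trays stand side by side on the bench, and the one that holds the screw-cap vials is wanted out. First, with the tray still shut, push the timer that lies in front of it sideways along the bench, away from the other tray, until it is clear of this tray's path by at least 2 cm. Then hook a fingertip behind the tray's front lip and draw the tray out along its rails until it reaches its stop; do not pick anything up, keep all vials and cups standing in their seats, and leave the other tray (with the open cups) shut and the other things on the bench where they are.

Things in the scene. Friction and masses are not known exactly. Their poses are not given: they have to be found in the camera images.
- vial_dock: fixed base with rails of the vial tray, 140 (x) x 118 (y) x 25 mm; origin at the centre of its underside on the bench; x points to the rear along the rails, y left, z up; the tray draws out along -x. It and the other base stand side by side in either order, about 200 mm apart, each turned by up to 0.15 rad
- vial_lip (a point): mid-top of the vial tray's upright front lip, 47 mm above the bench; moves with the tray, axes as its base's. Lip: wall 8 mm thick (x), 112 mm wide (y), centred on this point. Behind it (+x) an empty gap 49 mm long (x), 90 mm wide (y), floor 12 mm above the bench; then the seat block (30 mm high) with the vials. Shut, the point is 76 mm in front (-x) of the base's origin
- vial_tray (a joint): how far the vial tray is drawn out, m: 0 shut (as it starts), 0.09 fully out at its stop; light sliding friction of about 2 N, no spring, stays where it is left
- cup_dock: fixed base with rails of the cup tray, 140 (x) x 118 (y) x 25 mm; origin at the centre of its underside on the bench; x points to the rear along the rails, y left, z up; the tray draws out along -x. It and the other base stand side by side in either order, about 200 mm apart, each turned by up to 0.15 rad
- cup_lip (a point): mid-top of the cup tray's upright front lip, 47 mm above the bench; moves with the tray, axes as its base's. Lip: wall 8 mm thick (x), 112 mm wide (y), centred on this point. Behind it (+x) an empty gap 49 mm long (x), 90 mm wide (y), floor 12 mm above the bench; then the seat block (30 mm high) with the cups. Shut, the point is 76 mm in front (-x) of the base's origin
- cup_tray (a joint): how far the cup tray is drawn out, m: 0 shut (as it starts), 0.09 fully out at its stop; light sliding friction of about 2 N, no spring, stays where it is left
- timer: small flat off-white lab timer, 62 (x) x 68 (y) x 20 mm (sides solid up to 18 mm), about 60 g, loose on the bench right in front of the vial tray; origin at the centre of its underside, z up
- vial_1: clear sample vial with a white screw cap, 28 mm across and 48 mm tall, loose, standing 14 mm deep in a seat of the vial tray; origin at the centre of its underside, z up
- vial_3: clear sample vial with a white screw cap, 28 mm across and 48 mm tall, loose, standing 14 mm deep in a seat of the vial tray; origin at the centre of its underside, z up
- vial_5: clear sample vial with a white screw cap, 28 mm across and 48 mm tall, loose, standing 14 mm deep in a seat of the vial tray; origin at the centre of its underside, z up
- cup_1: open clear sample cup, 29 mm across and 32 mm tall, loose, standing in a seat of the cup tray; origin at the centre of its underside, z up
- cup_2: open clear sample cup, 29 mm across and 32 mm tall, loose, standing in a seat of the cup tray; origin at the centre of its underside, z up
- cup_3: open clear sample cup, 29 mm across and 32 mm tall, loose, standing in a seat of the cup tray; origin at the centre of its underside, z up
- tape_roll: roll of tape lying flat, 69 mm across, 19 mm high, loose, in front of the cup tray, to be left alone; origin at the centre of its underside
- ribbed_tub: clear ribbed tub, 74 (x) x 96 (y) x 88 mm, loose, left of the trays, to be left alone; origin at the centre of its underside
- flask_a: conical flask, 64 mm across, 105 mm tall, loose, near the right end of the bench, to be left alone; origin at the centre of its underside
Not all that is in view belongs to the job. Leave any black or blue look-alike of the vial_3 alone.

How it is judged:
By the outcome, as a careful person would: the job done as asked, in the order asked, and still so for the second after the job is handed in, with the robot touching nothing.
It also fails if it takes over 40 s, if anything falls off the work surface, if the arm or the gripper's body presses on something with over 40 N, if the wrist force passes 120 N, or if a joint passes its speed limit or range.

## Working session

There is one attempt and no reset: what is moved stays moved. The work goes in short steps, Python scripts to look and compute and a tool call to move; the robot and the scene stay as the last step left them, time stands still between calls to the robot, and variables do not carry over. Pictures are saved under pics/ and viewed, at most 10 in all, crops included, and the job is handed in when it is done.

Besides the shell and the picture viewer there is one more tool, called after "Emit:" by a JSON object that holds its "op" and its "data", one argument or row to a line. send_rows: Moves the arm, as the interface text tells. Its arguments: {"type":"object","properties":{"motion":{"type":"string"}},"required":["motion"]}

```bash
mkdir -p pics; cat > h.py <<'E'
import numpy as np, cv2
from workcell import bot, vision, workorder, boxes_of
from scipy.spatial.transform import Rotation as R
def K(m):
    f=200/np.tan(np.radians(m["fov_y"])/2); return np.array([[f,0,m["cx"]],[0,f,m["cy"]],[0,0,1]])
def T_of(name,obs=None):
    m=vision.camera_model(name)
    if name!="wrist": return m,np.array(m["world_from_camera"])
    T=np.eye(4);T[:3,:3]=R.from_quat(obs["tool_rot"]).as_matrix();T[:3,3]=obs["eef_pos"]
    return m,T@np.array(m["hand_eye"])
def p2w(name,uv,z,obs=None):
    m,T=T_of(name,obs)
    s=cv2.undistortPoints(np.array(uv,float).reshape(-1,1,2),K(m),np.array([m["k1"],0,0,0.]))[:,0]
    d=np.c_[s,np.ones(len(s))]@T[:3,:3].T
    return T[:3,3]+d*((z-T[2,3])/d[:,2])[:,None]
def w2p(name,P,obs=None):
    m,T=T_of(name,obs);Ti=np.linalg.inv(T)
    return cv2.projectPoints(np.array(P,float).reshape(-1,1,3),cv2.Rodrigues(Ti[:3,:3])[0],Ti[:3,3],K(m),np.array([m["k1"],0,0,0.]))[0][:,0]
def snap(name,fn=None):
    im=vision.camera(name)
    if fn: cv2.imwrite("pics/"+fn,im[:,:,::-1])
    return im
E
python3 - <<'E'
from h import *
o=bot.get_obs();print(o["clock"],o["eef_pos"],o["tool_rot"])
a=snap("scene","a.png");b=snap("side","b.png")
for c in("scene","side"):
  m=vision.camera_model(c);print(c,m["fov_y"],m["k1"],np.round(m["world_from_camera"],3).tolist())
for t in("vial_lip","cup_lip","timer","vial_1","vial_dock","cup_dock","tape_roll"):
  print(t,[(np.round(d["rect"]).astype(int).tolist(),round(d["conf"],2)) for d in boxes_of("scene",t)][:5])
E
```

```text
0.0 [ 0.12828674 -0.4826052   0.2303987 ] [ 9.91573664e-01  1.29539720e-01 -1.33235530e-04 -1.05446607e-03]
scene 43.73737722883339 -0.10814011711188441 [[-0.461, -0.383, 0.8, -0.626], [-0.887, 0.189, -0.421, 0.456], [0.01, -0.904, -0.427, 0.71], [0.0, 0.0, 0.0, 1.0]]
side 57.22919637518041 -0.03725110236820547 [[0.818, -0.259, 0.514, 0.015], [-0.575, -0.381, 0.724, -0.913], [0.008, -0.888, -0.46, 0.512], [0.0, 0.0, 0.0, 1.0]]
vial_lip []
cup_lip [([295, 226, 30, 24], 0.74), ([307, 216, 9, 10], 0.2)]
timer [([202, 265, 40, 42], 0.53)]
vial_1 [([398, 204, 11, 17], 0.44)]
vial_dock []
cup_dock [([294, 228, 38, 32], 0.84)]
tape_roll []
```

View pics/a.png

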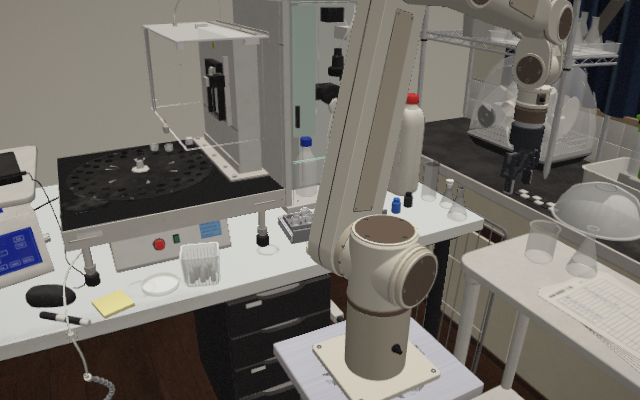

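View pics/b.png

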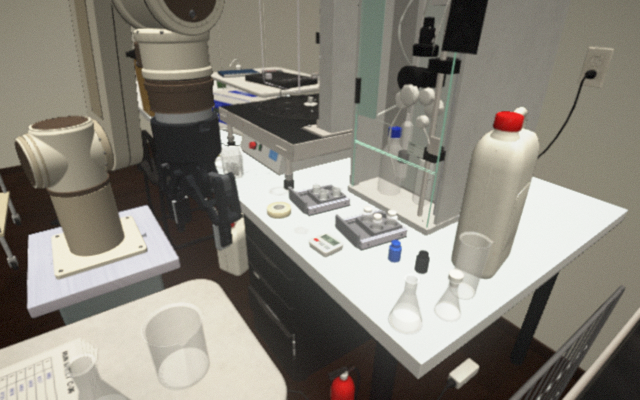

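Side view: the cup tray is at (320,200) with the tape at (279,209). The vial tray is at (371,228), to its right (-y), with the timer in front at (325,243). The look-alikes are blue (395,251) and black (422,261), both to be left alone. I'll check this in a close crop.

```bash
python3 - <<'E'
from h import *
b=snap("side")
cv2.imwrite("pics/c.png",cv2.resize(b[170:300,255:455,::-1],None,fx=4,fy=4,interpolation=cv2.INTER_CUBIC))
for t in("vial_lip","cup_lip","timer","vial_1","vial_dock","cup_dock","tape_roll","flask_a"):
  print(t,[(np.round(d["rect"],1).tolist(),round(d["conf"],2)) for d in boxes_of("side",t)][:5])
print(p2w("side",[[325,243],[395,262],[422,272],[279,212]],0.01).round(3))
E
```

```text
vial_lip [([367.7, 228.4, 64.6, 38.3], 0.91)]
cup_lip [([316.3, 198.7, 60.4, 26.5], 0.69)]
timer [([323.6, 244.4, 29.8, 23.2], 0.88)]
vial_1 [([315.1, 190.4, 9.0, 10.4], 0.73), ([378.7, 222.3, 12.8, 18.7], 0.56), ([420.4, 260.9, 11.4, 22.5], 0.51), ([396.2, 250.7, 8.6, 22.0], 0.5), ([391.1, 217.6, 13.6, 17.0], 0.44)]
vial_dock [([369.8, 231.7, 73.6, 42.4], 0.88)]
cup_dock [([318.4, 198.5, 59.5, 33.4], 0.81), ([368.1, 230.6, 69.7, 41.4], 0.34)]
tape_roll [([277.3, 211.7, 24.4, 14.0], 0.57)]
flask_a [([405.4, 303.6, 37.0, 60.9], 0.6)]
[[ 0.458 -0.315  0.01 ]
 [ 0.544 -0.467  0.01 ]
 [ 0.566 -0.526  0.01 ]
 [ 0.442 -0.118  0.01 ]]
```

View pics/c.png

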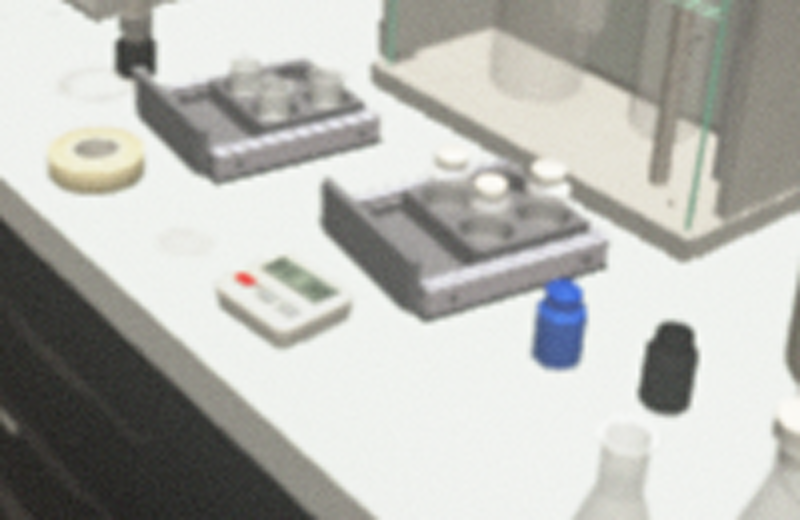

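The crop confirms it: the tray with white-capped vials is at (371,228), the timer is in front at (325,244), and the blue and black vials stand loose on the bench to the right.

```bash
python3 - <<'E'
from h import *
c=lambda l:np.array(l)/4+[255,170]
print("lip top L/R",p2w("side",c([[326,180],[420,275]]),.047).round(3))
print("vial base R front/rear bottom",p2w("side",c([[428,318],[605,268]]),0).round(3))
print("timer top corners",p2w("side",c([[217,287],[278,255],[350,297],[283,337]]),.018).round(3))
print("cup lip",p2w("side",c([[137,73],[213,150]]),.047).round(3))
print("edge",p2w("side",c([[0,200],[370,520]]),0).round(3))
print("blue,black bottoms",p2w("side",c([[557,360],[665,405]]),0).round(3))
print("cam faint ring",p2w("side",c([[185,240]]),0).round(3))
print(R.from_quat(bot.get_obs()["tool_rot"]).as_matrix().round(3))
m=vision.camera_model("wrist");print(np.round(m["hand_eye"],3).tolist(),m["fov_y"])
E
```

```text
lip top L/R [[ 0.525 -0.273  0.047]
 [ 0.502 -0.391  0.047]]
vial base R front/rear bottom [[ 0.524 -0.377  0.   ]
 [ 0.655 -0.399  0.   ]]
timer top corners [[ 0.423 -0.299  0.018]
 [ 0.474 -0.291  0.018]
 [ 0.482 -0.353  0.018]
 [ 0.426 -0.363  0.018]]
cup lip [[ 0.507 -0.068  0.047]
 [ 0.487 -0.198  0.047]]
edge [[ 0.374 -0.104  0.   ]
 [ 0.385 -0.493  0.   ]]
blue,black bottoms [[ 0.558 -0.451  0.   ]
 [ 0.578 -0.516  0.   ]]
cam faint ring [[ 0.451 -0.219  0.   ]]
[[ 0.966  0.257  0.   ]
 [ 0.257 -0.966 -0.   ]
 [-0.     0.    -1.   ]]
[[0.001, -0.963, -0.271, 0.069], [1.0, 0.001, 0.0, 0.001], [0.0, -0.271, 0.963, -0.143], [0.0, 0.0, 0.0, 1.0]] 66.36749900722504
```

Emit:
{"op": "send_rows", "data": {
  "motion": "0.5 4 -1.5 0 -0.14; 0.5 8 -3 0 -0.28; 0.5 12 -4.5 0 -0.42; 0.5 16 -6.5 0 -0.56; 0.5 20 -8 0 -0.7"
}}

```text
clock: 1.4
eef_pos: [0.3021, -0.3531, 0.2315]
tool_rot: [0.886, 0.464, 0.0, 0.0]
ft_force: [0.0, -0.7, -0.5]
grip_width: 0.0212
grasp_force: 0.0
```

Emit:
{"op": "send_rows", "data": {
  "motion": "0.5 4 1.5 0 -0.14; 0.5 8 3 0 -0.28; 0.5 12 4.5 0 -0.42; 0.5 17 6.3 0 -0.56; 0.5 17 6.3 0 -0.6"
}}

```text
clock: 1.9
eef_pos: [0.4544, -0.2481, 0.231]
tool_rot: [0.707, 0.707, 0.001, 0.0]
ft_force: [-1.3, -0.3, -0.5]
grip_width: 0.0213
grasp_force: 0.0
```

```bash
python3 - <<'E'
from h import *
o=bot.get_obs();print(o["eef_pos"],o["tool_rot"],o["joint_pos"])
np.save("o1.npy",o,allow_pickle=True)
w=snap("wrist","d.png")
for t in("vial_lip","timer","flask_a"):
  print(t,[(np.round(d["rect"],1).tolist(),round(d["conf"],2)) for d in boxes_of("wrist",t)][:5])
print("flask",p2w("side",[[405,325]],0).round(3))
E
```

```text
[ 0.45442398 -0.2481351   0.23104406] [7.07441276e-01 7.06771268e-01 1.02661341e-03 4.02458625e-04] [-0.50082257  0.27487197  0.0498386   1.34441313  0.00174403  1.07092247]
vial_lip [([431.6, 231.8, 123.7, 89.7], 0.82), ([316.4, 41.6, 60.2, 69.4], 0.74)]
timer [([322.2, 227.6, 49.5, 53.7], 0.66)]
flask_a []
flask [[ 0.431 -0.605  0.   ]]
```

View pics/d.png

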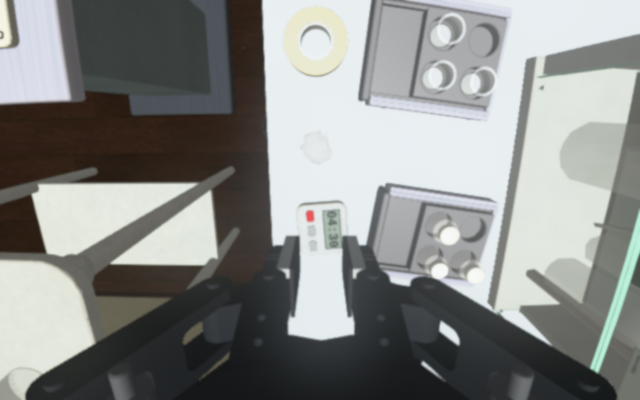

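The wrist view shows the timer at (322,228) with its left edge at row 203. The vial tray's lip runs from (384,187) to about (373,265). A faint flat item lies at (317,147), outside the push path.

```bash
python3 - <<'E'
from h import *
o=np.load("o1.npy",allow_pickle=True).item()
print("timer TL TR",p2w("wrist",[[299,205],[345,203],[302,251]],.018,o).round(3))
print("lip front top",p2w("wrist",[[384,187],[373,265]],.047,o).round(3))
print("lip back",p2w("wrist",[[391,192],[382,262]],.047,o).round(3))
print("base rear",p2w("wrist",[[495,203]],.025,o).round(3))
print("blob",p2w("wrist",[[317,130],[317,165]],0,o).round(3))
print("tips",w2p("wrist",[o["eef_pos"]],o))
E
```

```text
timer TL TR [[ 0.429 -0.289  0.018]
 [ 0.485 -0.286  0.018]
 [ 0.431 -0.35   0.018]]
lip front top [[ 0.525 -0.259  0.047]
 [ 0.517 -0.355  0.047]]
lip back [[ 0.533 -0.265  0.047]
 [ 0.528 -0.351  0.047]]
base rear [[ 0.667 -0.284  0.025]]
blob [[ 0.451 -0.2    0.   ]
 [ 0.451 -0.243  0.   ]]
tips [[319.63197651 249.8895043 ]]
```

Emit:
{"op": "send_rows", "data": {
  "motion": "0.5 -1.7 0.2 4.5 0; 0.5 -1.7 0.2 9 0; 0.5 -1.7 0.2 13.5 0; 0.5 -1.7 0.2 18 0; 0.5 -1.7 0.2 21 0"
}}

```text
clock: 2.6
eef_pos: [0.4491, -0.2687, 0.0185]
tool_rot: [0.712, 0.702, -0.001, -0.002]
ft_force: [-0.1, 0.3, -1.0]
grip_width: 0.0213
grasp_force: 0.0
```

Emit:
{"op": "send_rows", "data": {
  "motion": "0.5 0 0 0.4 0; 0.5 0 0 1 0; 0.5 0 0 1 0"
}}

```text
clock: 2.9
eef_pos: [0.4527, -0.2695, 0.0124]
tool_rot: [0.711, 0.703, 0.0, 0.001]
ft_force: [-0.1, 0.6, 0.2]
grip_width: 0.0216
grasp_force: 0.0
```

Emit:
{"op": "send_rows", "data": {
  "motion": "0.5 -0.5 0.3 0 0; 0.5 -1.3 0.3 0 0; 0.5 -2.3 0.3 0 0; 0.5 -3.5 0.3 0 0; 0.5 -4.7 0.3 0 0"
}}

```text
clock: 3.4
eef_pos: [0.4554, -0.3161, 0.0126]
tool_rot: [0.711, 0.703, 0.001, 0.001]
ft_force: [0.2, 4.2, 6.8]
grip_width: 0.0211
grasp_force: 3.3
```

Emit:
{"op": "send_rows", "data": {
  "motion": "0.5 -1.2 0 0 0; 0.5 -2.4 0 0 0; 0.5 -3.6 0 0 0; 0.5 -4.8 0 0 0; 0.5 -6 0 0 0"
}}

```text
clock: 3.9
eef_pos: [0.4545, -0.3762, 0.0126]
tool_rot: [0.711, 0.703, 0.001, 0.0]
ft_force: [0.3, 3.8, 7.3]
grip_width: 0.0215
grasp_force: 3.3
```

Emit:
{"op": "send_rows", "data": {
  "motion": "0.5 -1.2 0 0 0; 0.5 -2.2 0 0 0; 0.5 -3 0 0 0; 0.5 -3.6 0 0 0; 0.5 -3.8 0 0 0"
}}

```text
clock: 4.4
eef_pos: [0.4539, -0.4146, 0.0126]
tool_rot: [0.711, 0.703, 0.001, 0.001]
ft_force: [-0.7, 4.7, 6.3]
grip_width: 0.021
grasp_force: 3.2
```

```bash
python3 - <<'E'
from h import *
o=bot.get_obs();print(o["eef_pos"])
b=snap("side")
cv2.imwrite("pics/e.png",cv2.resize(b[170:320,255:455,::-1],None,fx=4,fy=4,interpolation=cv2.INTER_CUBIC))
print([(np.round(d["rect"],1).tolist(),round(d["conf"],2)) for d in boxes_of("side","timer")])
E
```

```text
[ 0.45392798 -0.41463846  0.01260727]
[([360.5, 277.0, 33.6, 32.3], 0.94)]
```

View pics/e.png

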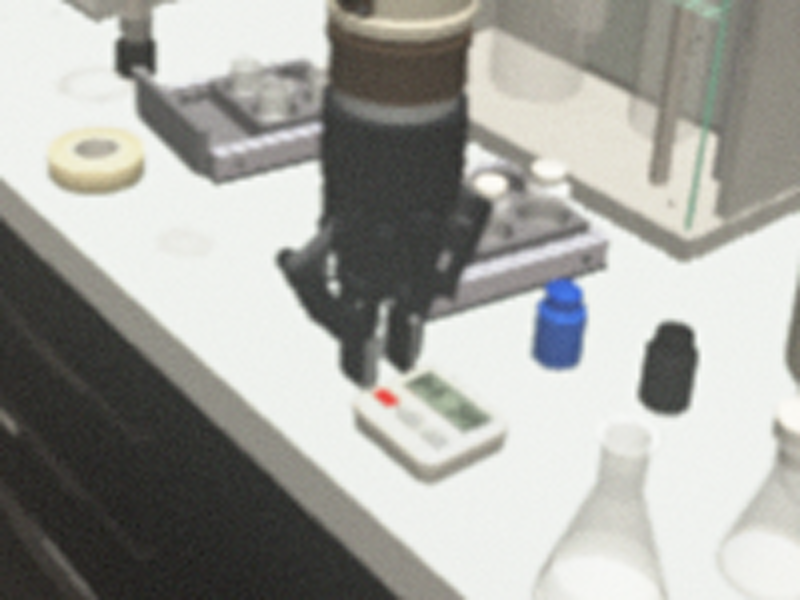

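Emit:
{"op": "send_rows", "data": {
  "motion": "0.5 1.2 0 0 0; 0.5 1.2 0 -4 0; 0.5 1.2 0 -8.5 0; 1 1.2 0 -13 -0.14; 1 1.5 0 -17 -0.28"
}}

```text
clock: 5.0
eef_pos: [0.4535, -0.3986, 0.1834]
tool_rot: [0.604, 0.797, -0.0, 0.001]
ft_force: [0.5, -0.3, -0.1]
grip_width: 0.0
grasp_force: 0.0
```

Emit:
{"op": "send_rows", "data": {
  "motion": "1 1 0 0 -0.14; 1 2 0 0 -0.28; 1 3 0 0 -0.42; 1 4 0 0 -0.56; 1 4 0 0 -0.7"
}}

```text
clock: 5.5
eef_pos: [0.4423, -0.3585, 0.1812]
tool_rot: [0.293, 0.956, 0.0, -0.001]
ft_force: [-0.3, 0.1, -1.2]
grip_width: -0.0002
grasp_force: 0.0
```

Emit:
{"op": "send_rows", "data": {
  "motion": "1 0 0 0 -0.14; 1 0 0 0 -0.28; 1 0 0 0 -0.42; 1 0 0 0 -0.49; 1 0 0 0 -0.49"
}}

```text
clock: 6.0
eef_pos: [0.4427, -0.3597, 0.181]
tool_rot: [0.056, 0.998, 0.0, -0.0]
ft_force: [-0.5, 0.3, 0.1]
grip_width: 0.0001
grasp_force: 0.0
```

```bash
python3 - <<'E'
from h import *
o=bot.get_obs();print(o["eef_pos"],o["tool_rot"],R.from_quat(o["tool_rot"]).as_matrix().round(3).tolist())
np.save("o2.npy",o,allow_pickle=True)
w=snap("wrist","f.png")
E
```

```text
[ 0.44271376 -0.35966632  0.1810156 ] [ 5.59584071e-02  9.98433046e-01  2.76683201e-05 -3.30740369e-04] [[-0.994, 0.112, -0.001], [0.112, 0.994, 0.0], [0.001, 0.0, -1.0]]
```

View pics/f.png

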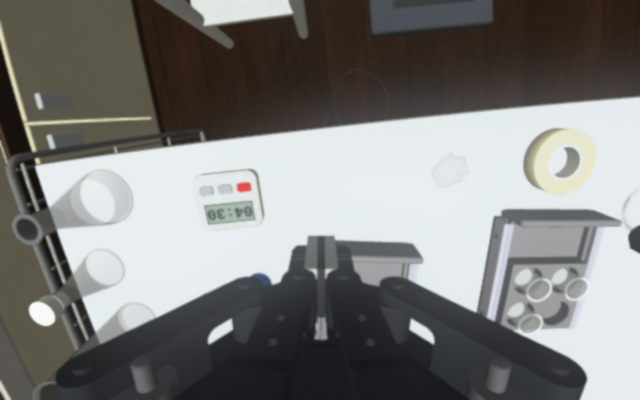

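The timer is clear at (228,199). The vial lip shows to the right of the fingers, with its top end near (421,261). Next I'll work out the lip's pose from both wrist pictures with a zoomed crop.

```bash
python3 - <<'E'
from h import *
o=np.load("o1.npy",allow_pickle=True).item();o2=np.load("o2.npy",allow_pickle=True).item()
print("timer",p2w("wrist",[[193,178],[257,170],[263,222],[203,230]],.018,o2).round(3))
print("lip end",p2w("wrist",[[421,262]],.047,o2).round(3), "bot",p2w("wrist",[[337,243],[417,244]],.02,o2).round(3))
a=cv2.imread("pics/d.png")[175:300,360:510];b=cv2.imread("pics/f.png")[230:330,330:430]
a=cv2.resize(a,(600,500),interpolation=2);
b=cv2.resize(b,(200,200),interpolation=2);b=cv2.copyMakeBorder(b,0,300,0,0,0)
cv2.imwrite("pics/g.png",np.hstack([a,b]))
E
```

```text
timer [[ 0.424 -0.491  0.018]
 [ 0.423 -0.424  0.018]
 [ 0.48  -0.426  0.018]
 [ 0.482 -0.493  0.018]]
lip end [[ 0.53  -0.268  0.047]] bot [[ 0.511 -0.351  0.02 ]
 [ 0.523 -0.264  0.02 ]]
```

View pics/g.png

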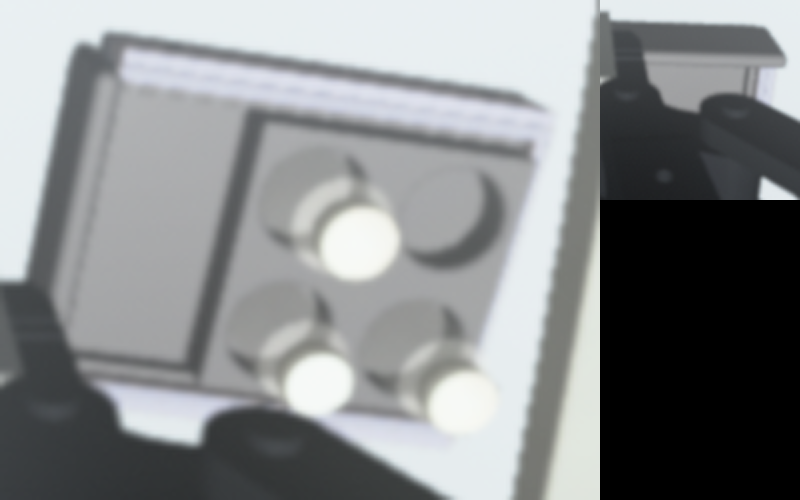

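```bash
python3 - <<'E'
from h import *
o=np.load("o1.npy",allow_pickle=True).item();o2=np.load("o2.npy",allow_pickle=True).item()
c=lambda l:np.array(l)/4+[360,175]
f=lambda P:print(P.round(4).tolist(), np.round(np.arctan2(P[1,1]-P[0,1],P[1,0]-P[0,0]),3))
f(p2w("wrist",c([[125,50],[545,112]]),.025,o))     # yaw
f(p2w("wrist",c([[28,285],[80,45]]),.047,o))  # outer
f(p2w("wrist",c([[70,330],[107,72]]),.047,o)) 
f(p2w("wrist",c([[195,370],[255,115]]),.030,o)) # block front
f(p2w("wrist",[[350,255],[422.5,257.5]],.047,o2)) # lip front top
f(p2w("wrist",[[360,261],[422.5,263]],.047,o2)) # back
E
```

```text
[[0.5371, -0.2648, 0.025], [0.6673, -0.284, 0.025]] -0.147
[[0.5079, -0.3299, 0.047], [0.5193, -0.2581, 0.047]] 1.414
[[0.521, -0.3444, 0.047], [0.5272, -0.2658, 0.047]] 1.492
[[0.5648, -0.3671, 0.03], [0.5759, -0.2833, 0.03]] 1.439
[[0.5137, -0.3391, 0.047], [0.5249, -0.2669, 0.047]] 1.417
[[0.5215, -0.3297, 0.047], [0.5311, -0.267, 0.047]] 1.418
```

Emit:
{"op": "send_rows", "data": {
  "motion": "1 -4 2 0 0.03; 1 -8 4 0 0.03; 1 -10.1 4.6 3 0.03; 1 -10.1 4.6 7 0.03; 1 -10.1 4.6 10 0.03"
}}

```text
clock: 6.55
eef_pos: [0.5487, -0.3243, 0.0788]
tool_rot: [0.071, 0.997, 0.0, -0.001]
ft_force: [0.3, 0.5, -1.3]
grip_width: -0.0002
grasp_force: 0.0
```

```bash
python3 - <<'E'
from h import *
o=bot.get_obs();print(o["eef_pos"],R.from_quat(o["tool_rot"]).as_matrix().round(3)[0])
b=snap("side");w=snap("wrist")
cv2.imwrite("pics/i.png",np.vstack([cv2.resize(b[180:275,310:430,::-1],(480,300)),cv2.resize(w[:,:,::-1],(480,300))]))
E
```

```text
[ 0.54868613 -0.3243494   0.07876098] [-0.99   0.141 -0.002]
```

View pics/i.png

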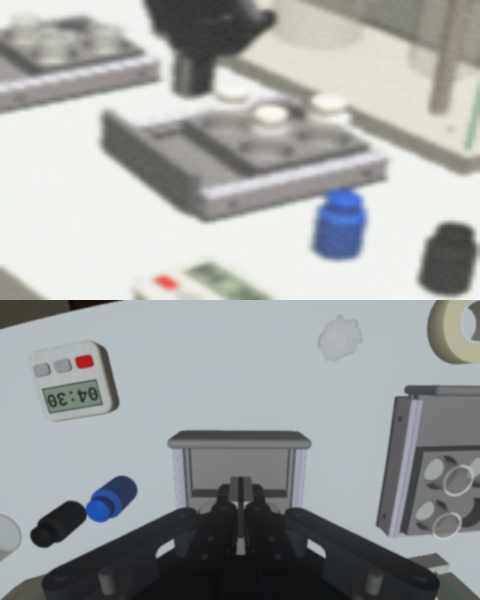

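The fingers are centred over the gap and the lip is square to the tool, so I'm descending.

Emit:
{"op": "send_rows", "data": {
  "motion": "1 0.2 0 2 0; 1 0.2 0 4 0; 1 0.2 0 5.2 0; 1 0.2 0 5.6 0; 1 0.2 0 5.6 0"
}}

```text
clock: 7.15
eef_pos: [0.5467, -0.3254, 0.0258]
tool_rot: [0.071, 0.997, -0.0, 0.0]
ft_force: [-1.4, 0.3, 0.0]
grip_width: 0.0001
grasp_force: 0.0
```

Emit:
{"op": "send_rows", "data": {
  "motion": "1 0.4 0 0 0; 1 0.8 0 0 0; 1 1.2 0 0 0; 1 1.6 0 0 0; 1 2.2 0 0 0"
}}

```text
clock: 7.65
eef_pos: [0.5258, -0.3224, 0.0262]
tool_rot: [0.071, 0.997, -0.0, 0.001]
ft_force: [2.8, 0.3, 1.6]
grip_width: -0.0001
grasp_force: 1.2
```

Emit:
{"op": "send_rows", "data": {
  "motion": "1 0.7 0 0 0; 1 1.4 0 0 0; 1 2.1 0 0 0; 1 2.8 0 0 0; 1 3.5 0 0 0"
}}

```text
clock: 8.15
eef_pos: [0.4896, -0.317, 0.0254]
tool_rot: [0.071, 0.997, 0.0, 0.0]
ft_force: [2.7, 0.2, 2.6]
grip_width: -0.0001
grasp_force: 1.2
```

Emit:
{"op": "send_rows", "data": {
  "motion": "1 0.7 0 0 0; 1 1.4 0 0 0; 1 2.1 0 0 0; 1 2.6 0 0 0; 1 3 0 0 0"
}}

```text
clock: 8.65
eef_pos: [0.4598, -0.3126, 0.0252]
tool_rot: [0.071, 0.997, 0.0, -0.0]
ft_force: [2.0, 0.7, 1.4]
grip_width: -0.0
grasp_force: 1.1
```

Emit:
{"op": "send_rows", "data": {
  "motion": "1 0.3 0 0 0; 1 0.6 0 0 0; 1 0.9 0 0 0; 1 1.1 0 0 0; 1 1.1 0 0 0"
}}

```text
clock: 9.15
eef_pos: [0.4489, -0.3112, 0.0251]
tool_rot: [0.071, 0.997, 0.0, -0.001]
ft_force: [1.6, 1.3, 0.1]
grip_width: -0.0001
grasp_force: 0.4
```

Emit:
{"op": "send_rows", "data": {
  "motion": "1 0.1 0 0 0; 1 0.2 0 0 0; 1 0.3 0 0 0; 1 0.4 0 0 0; 1 0.4 0 0 0"
}}

```text
clock: 9.65
eef_pos: [0.4462, -0.3109, 0.0252]
tool_rot: [0.071, 0.997, -0.0, 0.001]
ft_force: [4.3, -0.3, -2.9]
grip_width: -0.0003
grasp_force: 2.2
```

Emit:
{"op": "send_rows", "data": {
  "motion": "1 0.1 0 0 0; 1 0.2 0 0 0; 1 0.3 0 0 0; 1 0.3 0 0 0"
}}

```text
clock: 10.05
eef_pos: [0.4462, -0.3109, 0.0255]
tool_rot: [0.07, 0.998, -0.0, 0.003]
ft_force: [11.4, 1.0, -8.8]
grip_width: -0.0004
grasp_force: 5.6
```

The tip holds at x = 0.446 while the force rises to 11 N, so the tray is at its stop. Backing off and lifting out.

Emit:
{"op": "send_rows", "data": {
  "motion": "1 -0.4 0 0 0; 1 -0.9 0 0 0; 1 -1.4 0 0 0; 1 -1.4 0 -1 0; 1 -1.4 0 -4 0"
}}

```text
clock: 10.55
eef_pos: [0.4539, -0.3108, 0.0633]
tool_rot: [0.071, 0.997, 0.002, -0.003]
ft_force: [0.2, 1.2, 0.1]
grip_width: 0.0002
grasp_force: 0.0
```

Emit:
{"op": "send_rows", "data": {
  "motion": "1 0 0 -4 0; 1 0 0 -8 0; 1 0 0 -12 0; 1 0 0 -15 0; 1 0 0 -15 0"
}}

```text
clock: 11.05
eef_pos: [0.4585, -0.314, 0.2217]
tool_rot: [0.071, 0.997, -0.003, 0.004]
ft_force: [0.1, -0.5, -0.7]
grip_width: 0.0001
grasp_force: 0.0
```

```bash
python3 - <<'E'
from h import *
o=bot.get_obs();print(o["eef_pos"],o["clock"])
b=snap("side");w=snap("wrist")
cv2.imwrite("pics/j.png",np.vstack([cv2.resize(b[170:320,255:455,::-1],(480,360)),cv2.resize(w[:230,:,::-1],(480,172))]))
E
```

```text
[ 0.45849271 -0.3140192   0.22169159] 11.05
```

View pics/j.png

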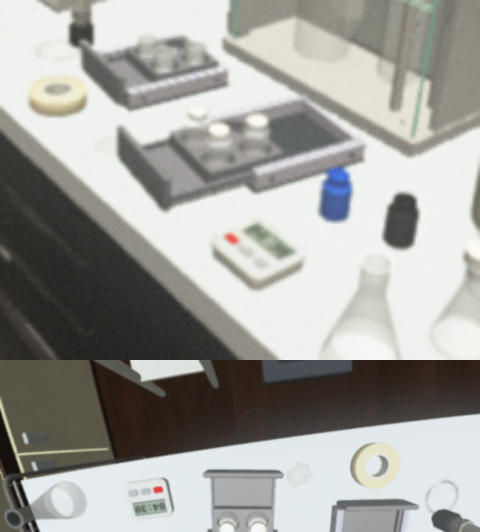

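The tray is fully out with its three vials standing. The timer is clear by about 5 cm, and the other tray is still shut.

```bash
python3 -c "
from workcell import workorder
print(workorder.job_done())"
```

```text
the job is handed in; nothing more can be done
None
```

I pushed the timer aside to about 5 cm clear of the vial tray's path, then drew the tray out to its stop; all vials stayed standing, the cup tray stayed shut, nothing else was moved, and the job was handed in at about 11 s of the 40 s allowed.

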